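# Open the pressure reservoir beside the microscope

## Task

Open the steel pressure reservoir: turn its cap anticlockwise until it rests against its first stop, then press it down and turn it on past the stop until it comes free. Lift the cap off and set it down gently, grip bar upward, flat on the floor of the shallow metal tray. Do not force the cap at any moment, and leave everything else standing where it is.

Things in the scene. Friction and masses are not known exactly. Their poses are not given: they have to be found in the camera images.
- cap: Round steel pressure cap, 62 mm across, 22 mm high, 130 to 200 g, hollow below, with a black grip bar on top. Origin: centre of its lower rim; z up along its axis. The bar runs along x through the axis: 56 mm long, 12 mm thick (y), from z = 22 mm (cap's top face) to z = 53 mm. Two small inward lugs hide under the rim at +x and -x; a half turn changes nothing.
- cap_bar (a point): Where to grip the cap: on its axis in the grip bar, 45 mm above the cap's origin, 8 mm below the bar's top. From start to release the cap turns 74 to 85 degrees anticlockwise seen from above: 14 to 47 to the first stop, then 38 to 60 more, pressed down.
- reservoir: Steel pressure pot, fixed: 140 mm across on a grey base plate 170 x 170 x 12 mm, a narrow neck 150 mm high under the cap, brass outlet at its +x side, a wire lifting ear at +y and at -y (80 to 95 mm high, 98 mm off the axis). Origin: on the bench on its axis, z up. The cap comes free when its bar points at the ears (along y), within 7 degrees; there an end wall blocks further turning.
- mouth (a point): Centre of the neck's top, 150 mm above the bench; the locked cap's origin is 10 mm below it. A spring in the neck holds the cap up: it starts to sink at 3 to 5 N, then 0.9 N more per mm. It passes the first stop when pressed 5.5 mm or more (about 9 N) and bottoms hard at 7 mm (about 11 N). At release the spring lifts it 6 mm and it pulls straight up.
- stop: First stop: two steel teeth 5.5 mm deep in the neck, hidden under the cap. Origin: on the neck's axis at its top (axes: as the reservoir's). Where round the neck the teeth sit differs from one reservoir to the next and is not given: turn slowly and feel for them. Plain turning takes 0.1 N m or less of friction; 0.15 N m more means the stop. Over 25 N on the teeth (about 0.5 N m) is forcing.
- tray: The shallow open metal tray, 170 mm (x) x 210 mm (y) outside, walls 3 mm thick and 14 mm high, floor 3 mm thick, heavy and fixed. Origin: centre of its underside, on the bench.
- wellplate: Bystander: clear multi-well plate 128 x 86 x 14 mm; origin at the centre of its underside.
- dishes: Bystander: stack of three clear round dishes, 60 mm across, 41 mm high; origin at the centre of its underside.
- flask: Bystander: small bottle, 44 mm across, 75 mm high; origin at the centre of its underside.
- jar: Bystander: small jar, 56 mm across, 55 mm high; origin at the centre of its underside.
- tipbox: Bystander: pipette tip box 122 x 82 x 58 mm; origin at the centre of its underside.
- screwdriver: Bystander: screwdriver lying on the bench.
- beaker: Bystander: glass beaker 60 mm across, 70 mm high; origin at the centre of its underside.
Not all that is in view belongs to the job. Leave any pink or yellow look-alike of the cap alone.

How it is judged (in metres and radians):
On the way, in this order (a step that is already met when the one before it is completed fails the run):
1. the cap, not pressed down, has been turned against its first stop (bearing on it with over 1 N for 0.1 s) (contact force between cap and stop above 1 N and z of cap in the frame of reservoir between 0.1375 and 0.144 m), for 0.1 s.
2. the cap is pressed down by more than 4.5 mm (z of cap in the frame of reservoir below 0.1355 m), for 0.1 s.
3. the cap is released and lifted clear of the neck (z of cap in the frame of reservoir above 0.165 m), for 0.1 s.
At the end, for the whole second after the job is handed in: the cap stands flat on the tray's floor, grip bar up (tilt under 0.08 rad), its whole skirt inside the tray walls (its axis within 53 mm of the tray's centre along x and 73 mm along y), at rest and let go (x of cap in the frame of tray between -0.053 and 0.053 m and y of cap in the frame of tray between -0.073 and 0.073 m and z of cap in the frame of tray between 0 and 0.006 m and angle between cap's own z axis and vertical below 0.08 rad and linear speed of cap below 0.02 m/s); the robot touches nothing.
It fails at once if the cap is forced against the first stop with more than 25 N (contact force between cap and stop above 25 N).
It fails at once if the cap is pressed, pulled or wrenched on the neck with more than 35 N (contact force between cap and reservoir above 35 N).
It fails at once if the cap is set down on the tray harder than 45 N (contact force between cap and tray above 45 N).
It fails at once if a bystander is moved by more than 20 mm or tipped (distance of any of wellplate, dishes, flask, jar, tipbox, screwdriver, beaker from where it was at the start of the episode above 0.02 m or angle between any of dishes, flask, jar, beaker's own z axis and vertical above 0.3 rad).
It also fails if it takes over 72 s, if anything falls off the work surface, if the arm or the gripper's body presses on something with over 40 N, if the wrist force passes 120 N, or if a joint passes its speed limit or range.

## Robot

A 6-joint arm with a two-finger parallel gripper is mounted at the origin on the work surface. World frame = base frame: x ahead of the robot, y to its left, z up, the work surface at z = 0. Lengths are in m, angles in degrees, forces in N, time in s.
With the tool pointing down it reaches from about 0.4 to 0.925 m from the base axis. Payload 3.4 kg.
Tool frame: the origin (TCP) lies between the finger pads; the fingertips stand 8 mm ahead of it and the grasp point (between the pads) lies 11 mm behind it; z points along the fingers, y is the line along which they close (so a half turn about z gives the same grasp; the last joint's range is limited). The gripper opens to 85 mm and grips with 20 to 120 N. Pads are 22 mm wide; open, the fingers measure 114 mm over their backs; the gripper's body (76 mm by 85 mm) begins 54 mm behind the grasp point. The pads swing forward as they close: fully open they stand 13 mm farther back than shut.
Start: joints at [-78.982, 17.578, 86.31, -0, 76.112, -4.211], TCP at [0.151, -0.555, 0.217] pointing down, gripper open.
Joint ranges: [-179.03, 179.03], [-60, 130.46], [8.19, 133.38], [-81.62, 261.62], [5.75, 156.47], [-153.77, 153.77]. Speed limits (degrees/s): [147.25, 147.25, 180, 180, 180, 180].

## Interface

Orientations are given as [roll, pitch, yaw] about the fixed x, y, z axes, in that order (R = Rz(yaw) Ry(pitch) Rx(roll)).
In Python, from bench import robot, camera, close_job, masks_of gives the robot as it stands.
- The arm moves only by the tool apply_moves, never from a script. Its argument "targets" is a list of rows, each a list of 3 entries, a list of its own where there are three numbers: the turn, a rotation vector about the tool's x, y, z in units of 120 degrees (1.0 is 120 degrees), then the shift along the tool's x, y, z in units of 0.2 m (1.0 is 0.2 m), then the gripper command: -1 is shut, 1 is fully open, values between are in proportion. A call has 1 to 20 rows; each row is the pose to reach, as a shift and turn from the pose commanded when the call began, along the tool's axes at that moment; what a row does not reach only later rows make up. A row lasts 1/8 s, in which the tool goes at most 62.5 mm and 10.7 degrees, less where a joint would pass 70% of its speed; a pose out of reach is approached as far as the arm can. A call with a number of a shift or a turn outside -1 to 1 is refused whole. A call with a gripper value outside its range is refused whole. The fingers move at their own pace and stop on an object; "force" is the grip in N (left out, the last holds). Time passes only in rows, so rows that repeat a pose let the fingers close. It gives the time, the measured TCP pose, the force, the opening and the grip force at its end, in the units of the state.
- robot.observe(): the state, without advancing time (a new reading comes with each control period).
- camera(name): name is "side" or "top"; returns a dict with "pixels" (384x512x3 uint8, blue, green, red), "fx", "fy", "cx", "cy" (pixels), "dist" ([k1, k2, p1, p2, k3] as OpenCV has them; the pictures are not rectified), "position" and "rotation" of the camera in the world. Camera axes: x right, y down, z forward; pixel columns grow to the right and rows downward; lengths in m; the calibration is good to about 2 mm. A picture is of the moment at which its call begins. There is no depth.
- close_job(): hands the job in; it is judged then, once.
Trained networks look in the newest picture that a camera, given by its name, has taken for a name from the list of things; names that differ only in an ending like _2 or _b are one class to them, and where a whole thing is asked for, a point or a joint stands for the part that bears it (a point fixed in the world has none). Each returns a list of dicts, best first, with "p" (0 to 1); they miss things now and then, are a little off and sometimes report something else, mostly with a low value. They report only what shows in the picture. A call takes as long as a camera call. They do not tell look-alikes from the thing itself.
- masks_of(thing, camera): "mask" (384x512 bool, what is visible of it) and "position" ([column, row] in pixels, amid what is visible of it).
The state is a dict: "time_s": time; "joint_positions": joint angles; "qvel": joint speeds; "tau": joint torques, N m; "eef_pos": TCP position; "eef_rot": TCP orientation; "force": force on the tool from outside, world axes, zero at the start; "moment": the same for the moment, N m; "gripper_width": opening from 0.0 (shut) to 1.0 (fully open); "grasp_force": force on a finger pad.
Only numpy, scipy, OpenCV 4.12 (cv2) and the standard library are available. Lean on these libraries where they do the work, as an engineer would, in place of code of your own. Each camera call takes 0.05 s, during which the arm holds its last target. There are 200 camera calls.

## Working session

There is one attempt and no reset: what is moved stays moved. The work goes in short steps, Python scripts to look and compute and a tool call to move; the robot and the scene stay as the last step left them, time stands still between calls to the robot, and variables do not carry over. Pictures are saved under pics/ and viewed, at most 10 in all, crops included, and the job is handed in when it is done.

Besides the shell and the picture viewer there is one more tool, called after "Emit:" as name([rows], argument=value, ...), one row to a line, values as JSON. apply_moves: Moves the arm, as the interface text tells. Its arguments: {"type":"object","properties":{"targets":{"type":"array"},"force":{"type":"number"}},"required":["targets"]}

```bash
mkdir -p pics; ls; cat > h.py <<'E'
import numpy as np, cv2
from bench import robot, camera, close_job, masks_of
def ray(c,px):
    K=np.array([[c["fx"],0,c["cx"]],[0,c["fy"],c["cy"]],[0,0,1.]])
    u=cv2.undistortPoints(np.array([[px]],float),K,np.array(c["dist"],float))[0,0]
    return np.array(c["position"],float),np.array(c["rotation"],float).reshape(3,3)@np.array([u[0],u[1],1])
def atz(c,px,z):
    p,d=ray(c,px); return p+d*(z-p[2])/d[2]
def proj(c,X):
    K=np.array([[c["fx"],0,c["cx"]],[0,c["fy"],c["cy"]],[0,0,1.]])
    R=np.array(c["rotation"],float).reshape(3,3).T
    return cv2.projectPoints(np.array(X,float).reshape(-1,1,3),cv2.Rodrigues(R)[0],-R@np.array(c["position"],float),K,np.array(c["dist"],float))[0][:,0]
E
python3 - <<'E'
from h import *
s=robot.observe();print({k:np.round(v,3).tolist() for k,v in s.items()})
Z=dict(cap=.16,cap_bar=.185,reservoir=.08,tray=.0,)
for n in("top","side"):
    c=camera(n);cv2.imwrite(f"pics/{n}0.png",cv2.resize(c["pixels"],(800,600)));print(n,np.round(c["position"],3),np.array(c["rotation"]).shape,np.round(c["fx"]))
    np.save(n+".npy",c,allow_pickle=True)
    for t in("cap","reservoir","tray","wellplate","dishes","flask","jar","tipbox","screwdriver","beaker"):
        for m in masks_of(t,n)[:3]:
            print(t,round(m["p"],2),np.round(m["position"]),m["mask"].sum(),np.round(atz(c,m["position"],Z.get(t,.03)),3)[:2])
E
```

```text
pics
{'time_s': 0.0, 'joint_positions': [-78.983, 17.621, 86.384, -0.0, 76.112, -4.21], 'qvel': [-0.018, 0.017, 0.04, -0.103, -0.022, 0.041], 'tau': [0.001, -45.755, -25.191, 0.0, 0.013, 0.0], 'eef_pos': [0.151, -0.554, 0.216], 'eef_rot': [-179.884, -0.009, 15.227], 'force': [0.369, -0.095, -0.152], 'moment': [-0.022, 0.001, -0.04], 'grasp_force': 0.0, 'gripper_width': 1.002}
top [ 0.353 -0.116  1.183] (3,) 365.0Traceback (most recent call last):
  File "<stdin>", line 9, in <module>
  File "h.py", line 8, in atz
    p,d=ray(c,px); return p+d*(z-p[2])/d[2]
        ~~~^^^^^^
  File "h.py", line 6, in ray
    return np.array(c["position"],float),np.array(c["rotation"],float).reshape(3,3)@np.array([u[0],u[1],1])
                                         ~~~~~~~~~~~~~~~~~~~~~~~~~~~~~~~~~~~~~^^^^^
ValueError: cannot reshape array of size 3 into shape (3,3)
```

```bash
sed -i 's/np.array(c\["rotation"\],float).reshape(3,3)/Rm(c)/; 1a from scipy.spatial.transform import Rotation as Ro\ndef Rm(c): return Ro.from_euler("xyz",c["rotation"],degrees=True).as_matrix()' h.py
python3 - <<'E'
from h import *
Z=dict(cap=.16,cap_bar=.185,reservoir=.08,tray=.0,)
for n in("top","side"):
    c=camera(n);cv2.imwrite(f"pics/{n}0.png",cv2.resize(c["pixels"],(800,600)));print(n,np.round(c["position"],3),c["rotation"],np.round(c["fx"]))
    for t in("cap","reservoir","tray","wellplate","dishes","flask","jar","tipbox","screwdriver","beaker"):
        for m in masks_of(t,n)[:3]:
            print(t,round(m["p"],2),np.round(m["position"]),m["mask"].sum(),np.round(atz(c,m["position"],Z.get(t,.03)),3)[:2])
E
```

```text
top [ 0.353 -0.116  1.183] [-168.59222562    0.73520207  -89.3871343 ] 365.0
cap 0.88 [345. 174.] 298 [ 0.603 -0.362]
cap 0.78 [303. 196.] 377 [ 0.536 -0.239]
cap 0.63 [317. 259.] 306 [ 0.362 -0.276]
reservoir 0.77 [294. 202.] 2649 [ 0.532 -0.222]
tray 0.59 [163. 202.] 3382 [0.542 0.201]
wellplate 0.81 [222. 250.] 1097 [ 0.388 -0.001]
dishes 0.63 [220. 197.] 317 [0.554 0.009]
flask 0.66 [247. 147.] 137 [ 0.721 -0.073]
jar 0.73 [204. 147.] 291 [0.721 0.067]
tipbox 0.64 [160. 132.] 1090 [0.771 0.217]
screwdriver 0.79 [302. 136.] 292 [ 0.763 -0.254]
screwdriver 0.53 [292. 202.] 2621 [ 0.539 -0.219]
beaker 0.89 [359. 214.] 329 [ 0.504 -0.432]
beaker 0.28 [202. 149.] 261 [0.716 0.076]
side [0.009 0.521 0.868] [-131.66280942    0.69094674 -138.52997151] 364.0
cap 0.84 [323. 232.] 331 [ 0.314 -0.077]
cap 0.81 [286. 168.] 325 [ 0.556 -0.231]
cap 0.57 [344. 213.] 334 [ 0.307 -0.173]
tray 0.74 [190. 289.] 4154 [0.542 0.211]
wellplate 0.87 [276. 271.] 1135 [0.386 0.026]
dishes 0.89 [237. 239.] 379 [0.551 0.009]
flask 0.55 [215. 201.] 219 [ 0.727 -0.067]
jar 0.85 [182. 222.] 356 [0.734 0.071]
tipbox 0.74 [135. 244.] 1398 [0.772 0.227]
screwdriver 0.62 [244. 172.] 150 [ 0.761 -0.248]
beaker 0.65 [324. 172.] 308 [ 0.532 -0.44 ]
```

View pics/top0.png

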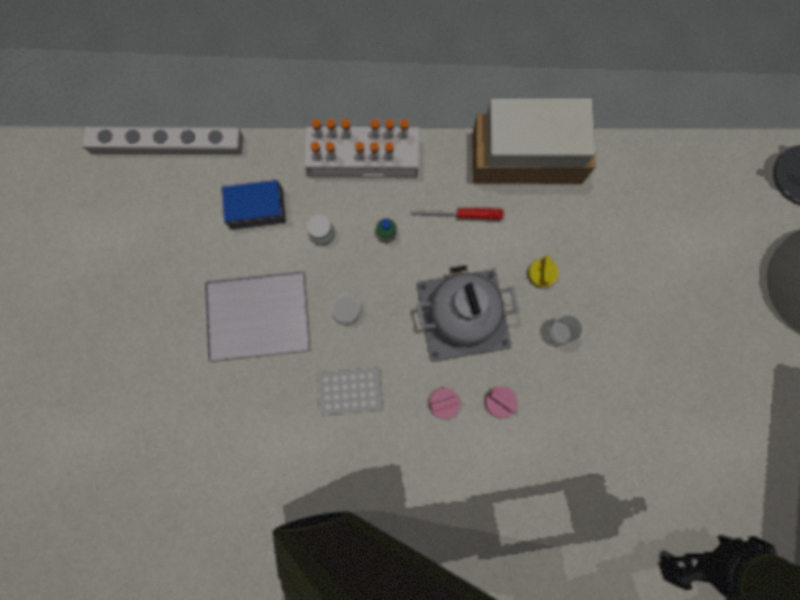

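View pics/side0.png

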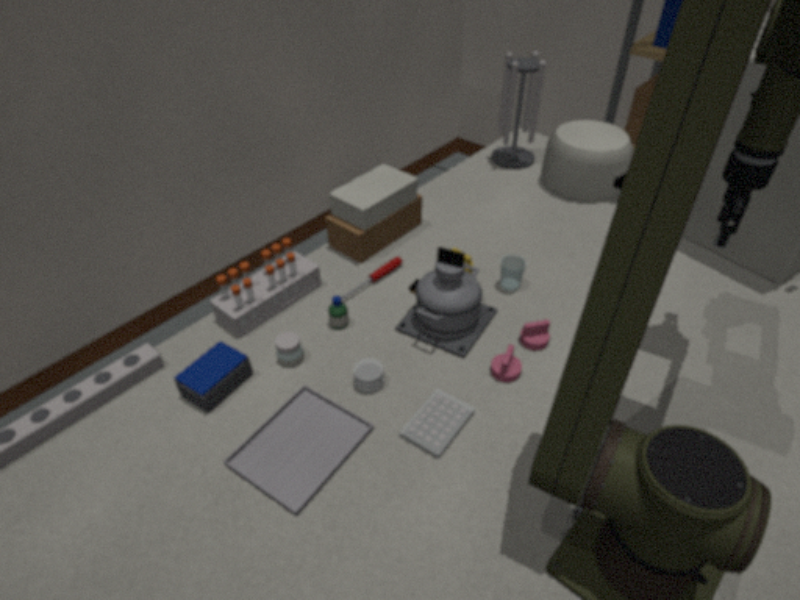

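```bash
cat > bar.py <<'E'
from h import *
def bar(c,box,zt,thr=60):
    x0,y0,x1,y1=box
    g=cv2.cvtColor(c["pixels"],cv2.COLOR_BGR2GRAY); g=g[y0:y1,x0:x1]
    m=(g<thr).astype(np.uint8); n,l,s,ce=cv2.connectedComponentsWithStats(m)
    return [(s[i,4],ce[i]+[x0,y0],l==i) for i in range(1,n) if s[i,4]>15]
E
python3 - <<'E'
from bar import *
c=camera("top");p=c["pixels"]
a=cv2.resize(p[165:235,255:345],(720,560),interpolation=cv2.INTER_CUBIC);cv2.imwrite("pics/crop1.png",a)
for A,ce,m in bar(c,(285,170,325,215),.19): 
    ys,xs=np.nonzero(m);P=np.array([atz(c,(x+285,y+170),.193)[:2] for x,y in zip(xs,ys)])
    r=cv2.minAreaRect(P.astype(np.float32)*1000);print(A,np.round(ce,1),np.round(P.mean(0),3),r)
c=camera("side")
for A,ce,m in bar(c,(265,150,305,180),.19): 
    ys,xs=np.nonzero(m);print(A,np.round(ce,1),xs.min()+265,xs.max()+265,ys.min()+150,ys.max()+150,np.round(atz(c,ce,.178),3))
b=cv2.resize(c["pixels"][145:235,245:325],(480,540),interpolation=cv2.INTER_CUBIC)
o=np.zeros((600,800,3),np.uint8);o[:420,:540-0]=cv2.resize(a,(540,420));o[:,:0]=0;o[:292,540:800]=cv2.resize(b,(260,292));cv2.imwrite("pics/crop1.png",o)
E
```

```text
26 [292.8 172.1] [ 0.598 -0.208] ((598.873291015625, -208.8999481201172), (8.951618194580078, 22.848283767700195), 22.671916961669922)
107 [301.8 191. ] [ 0.545 -0.233] ((544.9456787109375, -232.60203552246094), (56.745849609375, 14.84485912322998), 14.942612648010254)
154 [288.2 164.7] 280 297 159 170 [ 0.547 -0.23   0.178]
71 [287.  176.9] 279 296 173 179 [ 0.512 -0.179  0.178]
```

View pics/crop1.png

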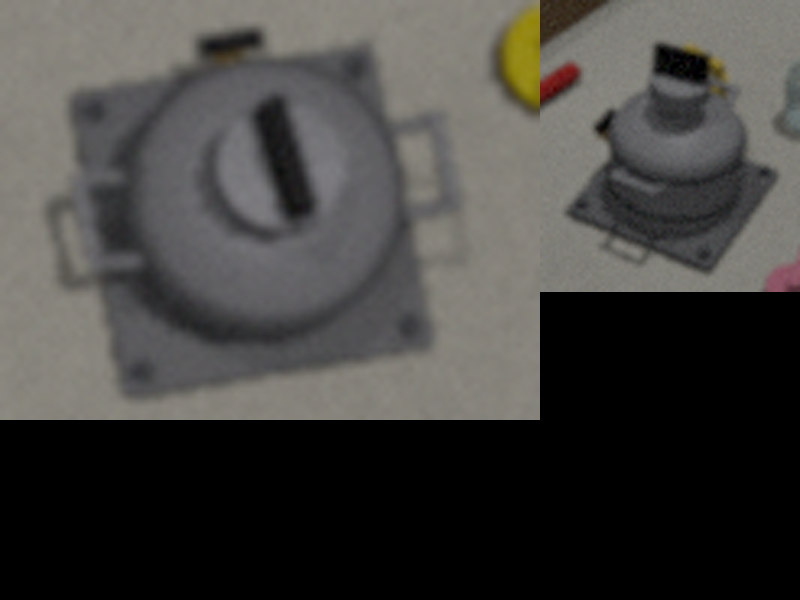

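```bash
python3 - <<'E'
from bar import *
from scipy.optimize import minimize
C={n:camera(n) for n in("top","side")}
box=dict(top=(285,172,320,212),side=(270,148,306,180))
D={}
for n,c in C.items():
    x0,y0,x1,y1=box[n];g=cv2.cvtColor(c["pixels"],cv2.COLOR_BGR2GRAY)[y0:y1,x0:x1].astype(float)
    d=np.clip((95-g)/65,0,1)
    m=(d>.3).astype(np.uint8);_,l,s,ce=cv2.connectedComponentsWithStats(m)
    k=1+np.argmax(s[1:,4]);keep=cv2.dilate((l==k).astype(np.uint8),np.ones((3,3)));D[n]=d*keep;print(n,s[k],ce[k]+[x0,y0])
def syn(n,p):
    x,y,a=p[:3];u=np.array([np.cos(a),np.sin(a)]);v=np.array([-u[1],u[0]])
    X=[[*(np.array([x,y])+i*.028*u+j*.006*v),z] for i in(1,-1) for j in(1,-1) for z in(.162,.193)]
    q=proj(C[n],X);x0,y0,x1,y1=box[n];h=cv2.convexHull(((q-[x0,y0]+.5)*8*16-8).astype(np.int32))
    im=np.zeros(((y1-y0)*8,(x1-x0)*8),np.uint8);cv2.fillPoly(im,[h],255,shift=4)
    return cv2.GaussianBlur(cv2.resize(im,None,fx=1/8,fy=1/8,interpolation=cv2.INTER_AREA)/255.,(0,0),.7)
def fit(ns):
    f=lambda p:sum(((syn(n,[p[0]/1000,p[1]/1000,p[2]/50])-D[n])**2).sum() for n in ns)
    r=minimize(f,[546,-232,.26*50],method="Nelder-Mead",options=dict(initial_simplex=[[546,-232,13],[551,-232,13],[546,-227,13],[546,-232,17]]));return np.round(r.x,1)[:2],np.degrees(r.x[2]/50),r.fun
for ns in(["top"],["side"],["top","side"]):print(ns,fit(ns))
c=C["top"]
q=[atz(c,(255+x/6-.5,165+y/6-.5),.012)[:2] for x,y in((72,92),(370,42),(430,345),(125,395))]
q=np.array(q);print("plate",q.round(3),q.mean(0).round(4)); 
r=cv2.minAreaRect((q*1000).astype(np.float32));print(r)
for n in C:
    m=[m for m in masks_of("tray",n)][0]["mask"];ys,xs=np.nonzero(m)
    P=np.array([atz(C[n],(x,y),.012)[:2] for x,y in zip(xs,ys)])*1000;print("tray",cv2.minAreaRect(P.astype(np.float32)))
E
```

```text
top [ 12   9  11  23 134] [301.79850746 191.37313433]
side [  8  11  23  21 292] [288.07191781 169.21232877]
['top'] (array([ 546.6, -234.3]), np.float64(15.648543516268576), np.float64(3.2489228922163553))
['side'] (array([ 545.6, -229.7]), np.float64(12.181198652155897), np.float64(44.90274738840017))
['top', 'side'] (array([ 546.9, -233.4]), np.float64(15.39289550806023), np.float64(54.87189929118547))
plate [[ 0.616 -0.139]
 [ 0.646 -0.302]
 [ 0.48  -0.33 ]
 [ 0.452 -0.168]] [ 0.5484 -0.2348]
((548.67236328125, -234.91107177734375), (168.50698852539062, 165.8921661376953), 9.846325874328613)
tray ((541.1488037109375, 196.55242919921875), (176.7169647216797, 217.81497192382812), 7.298472881317139)
tray ((542.70166015625, 200.55233764648438), (176.69989013671875, 215.62229919433594), 6.758633613586426)
```

Emit:
apply_moves([
  [[0, 0, 0], [0.1, -0.04, -0.12], 1],
  [[0, 0, 0], [0.3, -0.13, -0.22], 1],
  [[0, 0, 0], [0.5, -0.22, -0.22], 1],
  [[0, 0, 0], [0.7, -0.31, -0.22], 1],
  [[0, 0, 0], [0.9, -0.4, -0.22], 1],
  [[0, 0, 0], [1.0, -0.44, -0.22], 1],
])

```text
time_s: 2.25
eef_pos: [0.3224, -0.4157, 0.2612]
eef_rot: [-180.0, -0.0, 15.3]
force: [0.4, -0.4, 0.3]
gripper_width: 1.001
grasp_force: 0.0
```

Emit:
apply_moves([
  [[0, 0, 0], [0.2, -0.09, 0], 1],
  [[0, 0, 0], [0.4, -0.18, 0], 1],
  [[0, 0, 0], [0.6, -0.26, 0], 1],
  [[0, 0, 0], [0.8, -0.35, 0], 1],
  [[0, 0, 0], [0.95, -0.42, 0], 1],
  [[0, 0, 0], [1.0, -0.44, 0], 1],
  [[0, 0, 0], [1.0, -0.44, 0], 1],
])

```text
time_s: 3.12
eef_pos: [0.4908, -0.2798, 0.2609]
eef_rot: [180.0, 0.0, 15.3]
force: [0.2, 0.0, 0.4]
gripper_width: 0.999
grasp_force: 0.0
```

Emit:
apply_moves([
  [[0, 0, 0], [0.17, -0.07, 0], 1],
  [[0, 0, 0], [0.33, -0.145, 0], 1],
  [[0, 0, 0], [0.33, -0.145, 0], 1],
])

```text
time_s: 3.5
eef_pos: [0.5473, -0.2346, 0.2609]
eef_rot: [180.0, -0.0, 15.3]
force: [-0.9, -1.5, 0.2]
gripper_width: 1.0
grasp_force: 0.0
```

```bash
python3 - <<'E'
from h import *
s=robot.observe();print({k:np.round(v,3).tolist() for k,v in s.items()})
o=np.zeros((480,800,3),np.uint8)
for i,(n,b) in enumerate(dict(top=(270,165,330,225),side=(255,120,315,180)).items()):
    c=camera(n);p=c["pixels"][b[1]:b[3],b[0]:b[2]];o[:400,i*400:i*400+400]=cv2.resize(p,(400,400),interpolation=cv2.INTER_CUBIC)
cv2.imwrite("pics/close.png",o)
E
```

```text
{'time_s': 3.5, 'joint_positions': [-27.263, 17.553, 79.889, -0.003, 82.555, 47.452], 'qvel': [-1.512, -0.706, 1.311, -1.721, 0.715, -0.87], 'tau': [1.19, -46.795, -26.976, 0.339, -0.113, 0.163], 'eef_pos': [0.547, -0.235, 0.261], 'eef_rot': [179.996, -0.0, 15.285], 'force': [-0.928, -1.452, 0.197], 'moment': [0.02, -0.014, -0.043], 'grasp_force': 0.0, 'gripper_width': 1.0}
```

View pics/close.png

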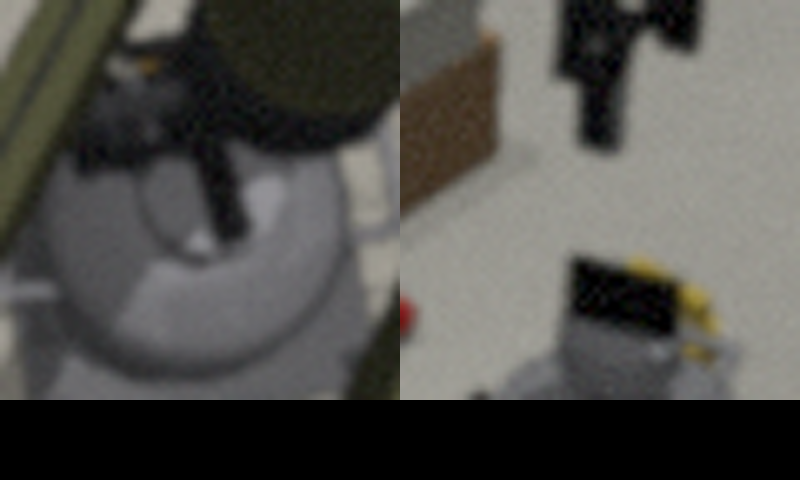

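Emit:
apply_moves([
  [[0, 0, 0], [0, 0, 0.12], 1],
  [[0, 0, 0], [0, 0, 0.26], 1],
  [[0, 0, 0], [0, 0, 0.37], 1],
  [[0, 0, 0], [0, 0, 0.425], 1],
  [[0, 0, 0], [0, 0, 0.425], 0],
  [[0, 0, 0], [0, 0, 0.425], -0.4],
  [[0, 0, 0], [0, 0, 0.425], -0.6],
], force=20)

```text
time_s: 4.47
eef_pos: [0.5474, -0.2351, 0.1771]
eef_rot: [179.9, -0.1, 15.2]
force: [0.1, -0.2, -0.3]
gripper_width: 0.374
grasp_force: 0.0
```

Emit:
apply_moves([
  [[0, 0, 0], [0, 0, 0], -1],
  [[0, 0, 0], [0, 0, 0], -1],
  [[0, 0, 0], [0, 0, 0], -1],
  [[0, 0, 0], [0, 0, 0], -1],
], force=20)

```text
time_s: 4.97
eef_pos: [0.5473, -0.235, 0.1766]
eef_rot: [179.9, -0.1, 15.2]
force: [-0.9, -1.0, 3.3]
gripper_width: 0.127
grasp_force: 19.8
```

```bash
cat > st.py <<'E'
from h import *
s=robot.observe();print({k:np.round(s[k],3).tolist() for k in("time_s","eef_pos","eef_rot","force","moment","grasp_force","gripper_width","joint_positions")})
R=Ro.from_euler("xyz",s["eef_rot"],degrees=True);print("tool F",R.inv().apply(s["force"]).round(2),"M",R.inv().apply(s["moment"]).round(3))
E
python3 st.py
```

```text
{'time_s': 4.975, 'eef_pos': [0.547, -0.235, 0.177], 'eef_rot': [179.933, -0.052, 15.232], 'force': [-0.888, -1.014, 3.271], 'moment': [-0.218, -0.014, 0.049], 'grasp_force': 19.837, 'gripper_width': 0.127, 'joint_positions': [-27.291, 21.008, 87.162, -0.015, 71.747, 47.481]}
tool F [-1.12  0.75 -3.27] M [-0.214 -0.044 -0.049]
```

Emit:
apply_moves([
  [[0, 0, 0], [0, 0, -0.005], -1],
  [[0, 0, -0.02], [0, 0, -0.005], -1],
  [[0, 0, -0.04], [0, 0, -0.005], -1],
  [[0, 0, -0.06], [0, 0, -0.005], -1],
  [[0, 0, -0.08], [0, 0, -0.005], -1],
  [[0, 0, -0.1], [0, 0, -0.005], -1],
], force=40)

```text
time_s: 5.72
eef_pos: [0.5471, -0.2345, 0.1769]
eef_rot: [180.0, -0.0, 27.3]
force: [1.0, -1.3, 1.7]
gripper_width: 0.109
grasp_force: 39.5
```

```bash
python3 st.py
```

```text
{'time_s': 5.725, 'eef_pos': [0.547, -0.235, 0.177], 'eef_rot': [180.0, -0.023, 27.302], 'force': [0.952, -1.285, 1.729], 'moment': [-0.223, -0.086, -0.027], 'grasp_force': 39.522, 'gripper_width': 0.109, 'joint_positions': [-27.284, 20.996, 87.123, 0.02, 71.867, 35.408]}
tool F [ 0.26  1.58 -1.73] M [-0.238 -0.026  0.027]
```

Emit:
apply_moves([
  [[0, 0, -0.015], [0, 0, 0], -1],
  [[0, 0, -0.03], [0, 0, 0], -1],
  [[0, 0, -0.04], [0, 0, 0], -1],
  [[0, 0, -0.04], [0, 0, 0], -1],
])

```text
time_s: 6.22
eef_pos: [0.5469, -0.2346, 0.1769]
eef_rot: [180.0, -0.0, 32.0]
force: [1.7, -0.1, 1.7]
gripper_width: 0.113
grasp_force: 39.4
```

```bash
python3 st.py
```

```text
{'time_s': 6.225, 'eef_pos': [0.547, -0.235, 0.177], 'eef_rot': [180.0, -0.006, 32.032], 'force': [1.745, -0.091, 1.749], 'moment': [-0.17, -0.18, -0.083], 'grasp_force': 39.373, 'gripper_width': 0.113, 'joint_positions': [-27.289, 20.991, 87.132, 0.005, 71.874, 30.677]}
tool F [ 1.43  1.   -1.75] M [-0.239  0.063  0.083]
```

Emit:
apply_moves([
  [[0, 0, -0.015], [0, 0, 0], -1],
  [[0, 0, -0.025], [0, 0, 0], -1],
  [[0, 0, -0.025], [0, 0, 0], -1],
])

```text
time_s: 6.6
eef_pos: [0.5468, -0.2346, 0.1769]
eef_rot: [-180.0, 0.0, 35.0]
force: [0.3, -1.6, 0.8]
gripper_width: 0.109
grasp_force: 39.3
```

```bash
python3 st.py
```

```text
{'time_s': 6.6, 'eef_pos': [0.547, -0.235, 0.177], 'eef_rot': [-179.997, 0.003, 35.044], 'force': [0.284, -1.561, 0.776], 'moment': [-0.203, -0.204, -0.011], 'grasp_force': 39.302, 'gripper_width': 0.109, 'joint_positions': [-27.29, 20.987, 87.136, -0.002, 71.881, 27.667]}
tool F [-0.66  1.44 -0.78] M [-0.283  0.05   0.011]
```

Emit:
apply_moves([
  [[0, 0, -0.015], [0, 0, 0], -1],
  [[0, 0, -0.025], [0, 0, 0], -1],
  [[0, 0, -0.025], [0, 0, 0], -1],
])

```text
time_s: 6.98
eef_pos: [0.5467, -0.2347, 0.177]
eef_rot: [-180.0, 0.0, 38.0]
force: [1.3, -1.4, 0.4]
gripper_width: 0.112
grasp_force: 39.3
```

```bash
python3 st.py
```

```text
{'time_s': 6.975, 'eef_pos': [0.547, -0.235, 0.177], 'eef_rot': [-179.995, 0.011, 38.047], 'force': [1.331, -1.387, 0.441], 'moment': [-0.285, -0.227, 0.028], 'grasp_force': 39.256, 'gripper_width': 0.112, 'joint_positions': [-27.292, 20.986, 87.136, -0.008, 71.888, 24.663]}
tool F [ 0.19  1.91 -0.44] M [-0.364  0.003 -0.028]
```

Emit:
apply_moves([
  [[0, 0, -0.015], [0, 0, 0], -1],
  [[0, 0, -0.025], [0, 0, 0], -1],
  [[0, 0, -0.025], [0, 0, 0], -1],
])

```text
time_s: 7.35
eef_pos: [0.5467, -0.2347, 0.1769]
eef_rot: [-180.0, 0.0, 41.0]
force: [0.9, -1.8, -0.2]
gripper_width: 0.115
grasp_force: 39.2
```

```bash
python3 st.py
```

```text
{'time_s': 7.35, 'eef_pos': [0.547, -0.235, 0.177], 'eef_rot': [-179.996, 0.015, 41.048], 'force': [0.884, -1.805, -0.178], 'moment': [-0.38, -0.133, -0.114], 'grasp_force': 39.222, 'gripper_width': 0.115, 'joint_positions': [-27.291, 20.987, 87.136, -0.013, 71.887, 21.665]}
tool F [-0.52  1.94  0.18] M [-0.374 -0.149  0.114]
```

Emit:
apply_moves([
  [[0, 0, -0.01], [0, 0, 0], -1],
  [[0, 0, -0.017], [0, 0, 0], -1],
  [[0, 0, -0.017], [0, 0, 0], -1],
])

```text
time_s: 7.72
eef_pos: [0.5467, -0.2347, 0.1769]
eef_rot: [-180.0, 0.0, 43.1]
force: [-0.1, -1.8, 0.1]
gripper_width: 0.11
grasp_force: 39.2
```

```bash
python3 st.py
```

```text
{'time_s': 7.725, 'eef_pos': [0.547, -0.235, 0.177], 'eef_rot': [-179.994, 0.016, 43.083], 'force': [-0.128, -1.806, 0.128], 'moment': [-0.461, -0.063, -0.158], 'grasp_force': 39.217, 'gripper_width': 0.11, 'joint_positions': [-27.293, 20.985, 87.138, -0.014, 71.888, 19.629]}
tool F [-1.33  1.23 -0.13] M [-0.379 -0.269  0.158]
```

Emit:
apply_moves([
  [[0, 0, -0.0125], [0, 0, 0], -1],
  [[0, 0, -0.0125], [0, 0, 0], -1],
])

```text
time_s: 7.98
eef_pos: [0.5467, -0.2347, 0.1769]
eef_rot: [-180.0, 0.0, 44.6]
force: [-0.3, -2.3, -0.8]
gripper_width: 0.11
grasp_force: 39.2
```

```bash
python3 st.py
```

```text
{'time_s': 7.975, 'eef_pos': [0.547, -0.235, 0.177], 'eef_rot': [-179.991, 0.017, 44.59], 'force': [-0.264, -2.333, -0.755], 'moment': [-0.465, 0.037, -0.143], 'grasp_force': 39.193, 'gripper_width': 0.11, 'joint_positions': [-27.295, 20.988, 87.136, -0.014, 71.889, 18.119]}
tool F [-1.83  1.48  0.76] M [-0.305 -0.353  0.144]
```

Emit:
apply_moves([
  [[0, 0, -0.0125], [0, 0, 0], -1],
  [[0, 0, -0.02], [0, 0, 0], -1],
  [[0, 0, -0.02], [0, 0, 0], -1],
])

```text
time_s: 8.35
eef_pos: [0.5467, -0.2346, 0.177]
eef_rot: [-180.0, 0.0, 47.0]
force: [-0.0, -3.8, -0.4]
gripper_width: 0.113
grasp_force: 39.3
```

```bash
python3 st.py
```

```text
{'time_s': 8.35, 'eef_pos': [0.547, -0.235, 0.177], 'eef_rot': [-179.993, 0.006, 46.977], 'force': [-0.042, -3.757, -0.442], 'moment': [-0.483, -0.005, -0.197], 'grasp_force': 39.333, 'gripper_width': 0.113, 'joint_positions': [-27.291, 20.986, 87.135, -0.004, 71.886, 15.733]}
tool F [-2.78  2.53  0.44] M [-0.333 -0.35   0.198]
```

Emit:
apply_moves([
  [[0, 0, -0.0125], [-0.002, 0.002, 0], -1],
  [[0, 0, -0.0125], [-0.002, 0.002, 0], -1],
])

```text
time_s: 8.6
eef_pos: [0.5469, -0.2349, 0.177]
eef_rot: [-180.0, -0.0, 48.5]
force: [0.2, -0.8, 0.1]
gripper_width: 0.111
grasp_force: 39.7
```

```bash
python3 st.py
```

```text
{'time_s': 8.6, 'eef_pos': [0.547, -0.235, 0.177], 'eef_rot': [-179.985, -0.029, 48.481], 'force': [0.238, -0.778, 0.109], 'moment': [-0.313, -0.066, -0.29], 'grasp_force': 39.679, 'gripper_width': 0.111, 'joint_positions': [-27.331, 21.002, 87.102, 0.034, 71.904, 14.178]}
tool F [-0.42  0.69 -0.11] M [-0.257 -0.191  0.29 ]
```

Emit:
apply_moves([
  [[0, 0, -0.007], [0, 0, 0], -1],
  [[0, 0, -0.007], [0, 0, 0], -1],
])

```text
time_s: 8.85
eef_pos: [0.5469, -0.235, 0.177]
eef_rot: [-180.0, -0.0, 49.3]
force: [0.0, -1.3, -0.4]
gripper_width: 0.116
grasp_force: 40.0
```

```bash
python3 st.py
```

```text
{'time_s': 8.85, 'eef_pos': [0.547, -0.235, 0.177], 'eef_rot': [-179.994, -0.023, 49.315], 'force': [0.047, -1.256, -0.398], 'moment': [-0.168, -0.114, -0.325], 'grasp_force': 40.028, 'gripper_width': 0.116, 'joint_positions': [-27.329, 21.003, 87.102, 0.024, 71.895, 13.348]}
tool F [-0.92  0.85  0.4 ] M [-0.196 -0.053  0.325]
```

Emit:
apply_moves([
  [[0, 0, -0.007], [0, 0, 0], -1],
  [[0, 0, -0.007], [0, 0, 0], -1],
])

```text
time_s: 9.1
eef_pos: [0.5469, -0.235, 0.177]
eef_rot: [-180.0, -0.0, 50.2]
force: [-0.1, -0.9, -1.4]
gripper_width: 0.11
grasp_force: 40.4
```

```bash
python3 st.py
```

```text
{'time_s': 9.1, 'eef_pos': [0.547, -0.235, 0.177], 'eef_rot': [-179.999, -0.02, 50.156], 'force': [-0.132, -0.9, -1.372], 'moment': [-0.159, -0.177, -0.44], 'grasp_force': 40.398, 'gripper_width': 0.11, 'joint_positions': [-27.33, 21.004, 87.101, 0.021, 71.892, 12.508]}
tool F [-0.78  0.48  1.37] M [-0.238 -0.008  0.44 ]
```

Emit:
apply_moves([
  [[0, 0, 0.02], [0, 0, 0], -1],
  [[0, 0, 0.02], [0, 0, 0], -1],
  [[0, 0, 0.02], [0, 0, 0.01], -1],
  [[0, 0, 0.02], [0, 0, 0.02], -1],
  [[0, 0, 0.02], [0, 0, 0.025], -1],
  [[0, 0, 0.02], [0, 0, 0.025], -1],
], force=60)

```text
time_s: 9.85
eef_pos: [0.5478, -0.2358, 0.1741]
eef_rot: [179.8, -0.0, 47.8]
force: [-0.1, -0.4, 8.9]
gripper_width: 0.096
grasp_force: 61.1
```

```bash
python3 st.py
```

```text
{'time_s': 9.85, 'eef_pos': [0.548, -0.236, 0.174], 'eef_rot': [179.805, -0.037, 47.805], 'force': [-0.094, -0.407, 8.886], 'moment': [-0.102, 0.13, -0.147], 'grasp_force': 61.076, 'gripper_width': 0.096, 'joint_positions': [-27.34, 21.128, 87.35, -0.015, 71.324, 14.859]}
tool F [-0.36  0.23 -8.89] M [ 0.027 -0.163  0.146]
```

Emit:
apply_moves([
  [[0, 0, 0], [0, 0, 0.008], -1],
  [[0, 0, 0], [0, 0, 0.015], -1],
  [[0, 0, 0], [0, 0, 0.015], -1],
])

```text
time_s: 10.22
eef_pos: [0.548, -0.2358, 0.1711]
eef_rot: [179.8, -0.0, 47.8]
force: [-0.2, -0.5, 7.6]
gripper_width: 0.098
grasp_force: 60.3
```

```bash
python3 st.py
```

```text
{'time_s': 10.225, 'eef_pos': [0.548, -0.236, 0.171], 'eef_rot': [179.784, -0.043, 47.831], 'force': [-0.206, -0.49, 7.591], 'moment': [-0.039, -0.01, -0.042], 'grasp_force': 60.326, 'gripper_width': 0.098, 'joint_positions': [-27.333, 21.287, 87.575, -0.015, 70.918, 14.841]}
tool F [-0.5   0.2  -7.59] M [-0.034 -0.023  0.042]
```

Emit:
apply_moves([
  [[0, 0, 0], [0, 0, 0.005], -1],
  [[0, 0, 0], [0, 0, 0.005], -1],
])

```text
time_s: 10.48
eef_pos: [0.548, -0.2359, 0.1703]
eef_rot: [179.8, -0.0, 47.8]
force: [-1.2, -1.4, 9.7]
gripper_width: 0.097
grasp_force: 60.5
```

```bash
python3 st.py
```

```text
{'time_s': 10.475, 'eef_pos': [0.548, -0.236, 0.17], 'eef_rot': [179.773, -0.043, 47.831], 'force': [-1.158, -1.363, 9.676], 'moment': [-0.092, 0.155, -0.059], 'grasp_force': 60.466, 'gripper_width': 0.097, 'joint_positions': [-27.334, 21.325, 87.641, -0.017, 70.804, 14.841]}
tool F [-1.78  0.09 -9.68] M [ 0.053 -0.173  0.058]
```

Emit:
apply_moves([
  [[0, 0, -0.0125], [0, 0, 0], -1],
  [[0, 0, -0.025], [0, 0, 0], -1],
  [[0, 0, -0.033], [0, 0, 0], -1],
  [[0, 0, -0.033], [0, 0, 0], -1],
])

```text
time_s: 10.98
eef_pos: [0.5481, -0.2358, 0.1703]
eef_rot: [179.8, -0.0, 51.8]
force: [0.3, -0.4, 8.8]
gripper_width: 0.099
grasp_force: 60.5
```

```bash
python3 st.py
```

```text
{'time_s': 10.975, 'eef_pos': [0.548, -0.236, 0.17], 'eef_rot': [179.766, -0.036, 51.803], 'force': [0.332, -0.364, 8.768], 'moment': [-0.099, 0.105, 0.0], 'grasp_force': 60.468, 'gripper_width': 0.099, 'joint_positions': [-27.33, 21.324, 87.636, -0.009, 70.803, 10.87]}
tool F [-0.07  0.52 -8.77] M [ 0.021 -0.143 -0.001]
```

Emit:
apply_moves([
  [[0, 0, -0.02], [0, 0, 0], -1],
  [[0, 0, -0.04], [0, 0, 0], -1],
  [[0, 0, -0.06], [0, 0, 0], -1],
  [[0, 0, -0.08], [0, 0, 0], -1],
  [[0, 0, -0.1], [0, 0, 0], -1],
  [[0, 0, -0.1], [0, 0, 0], -1],
])

```text
time_s: 11.72
eef_pos: [0.5481, -0.2359, 0.1703]
eef_rot: [179.8, 0.0, 63.8]
force: [-0.2, -0.2, 9.0]
gripper_width: 0.093
grasp_force: 60.5
```

```bash
python3 st.py
```

```text
{'time_s': 11.725, 'eef_pos': [0.548, -0.236, 0.17], 'eef_rot': [179.761, 0.023, 63.812], 'force': [-0.192, -0.234, 9.023], 'moment': [-0.089, 0.094, 0.017], 'grasp_force': 60.457, 'gripper_width': 0.093, 'joint_positions': [-27.332, 21.323, 87.635, -0.02, 70.803, -1.137]}
tool F [-0.3  -0.03 -9.02] M [ 0.045 -0.121 -0.018]
```

Emit:
apply_moves([
  [[0, 0, -0.02], [0, 0, 0], -1],
  [[0, 0, -0.04], [0, 0, 0], -1],
  [[0, 0, -0.06], [0, 0, 0], -1],
  [[0, 0, -0.08], [0, 0, 0], -1],
  [[0, 0, -0.1], [0, 0, 0], -1],
  [[0, 0, -0.12], [0, 0, 0], -1],
  [[0, 0, -0.14], [0, 0, 0], -1],
  [[0, 0, -0.14], [0, 0, 0], -1],
])

```text
time_s: 12.72
eef_pos: [0.5483, -0.2362, 0.1704]
eef_rot: [179.8, 0.1, 80.6]
force: [-0.4, -1.2, 9.5]
gripper_width: 0.096
grasp_force: 60.5
```

```bash
python3 st.py
```

```text
{'time_s': 12.725, 'eef_pos': [0.548, -0.236, 0.17], 'eef_rot': [179.75, 0.115, 80.61], 'force': [-0.391, -1.171, 9.513], 'moment': [-0.184, 0.116, -0.045], 'grasp_force': 60.46, 'gripper_width': 0.096, 'joint_positions': [-27.34, 21.323, 87.621, -0.034, 70.783, -17.939]}
tool F [-1.24 -0.15 -9.51] M [ 0.085 -0.201  0.044]
```

Now slowly toward the end wall.

Emit:
apply_moves([
  [[0, 0, -0.02], [0, 0, 0], -1],
  [[0, 0, -0.04], [0, 0, 0], -1],
  [[0, 0, -0.06], [0, 0, 0], -1],
  [[0, 0, -0.08], [0, 0, 0], -1],
  [[0, 0, -0.08], [0, 0, 0], -1],
])

```text
time_s: 13.35
eef_pos: [0.5485, -0.2363, 0.1705]
eef_rot: [179.7, 0.2, 90.2]
force: [0.2, -1.4, 9.4]
gripper_width: 0.092
grasp_force: 60.4
```

```bash
python3 st.py
```

```text
{'time_s': 13.35, 'eef_pos': [0.549, -0.236, 0.17], 'eef_rot': [179.746, 0.162, 90.207], 'force': [0.237, -1.366, 9.419], 'moment': [-0.241, -0.045, -0.021], 'grasp_force': 60.441, 'gripper_width': 0.092, 'joint_positions': [-27.338, 21.325, 87.609, -0.028, 70.766, -27.536]}
tool F [-1.39  0.27 -9.41] M [-0.044 -0.241  0.021]
```

Emit:
apply_moves([
  [[0, 0, -0.015], [0, 0, 0], -1],
  [[0, 0, -0.03], [0, 0, 0], -1],
  [[0, 0, -0.04], [0, 0, 0], -1],
  [[0, 0, -0.04], [0, 0, 0], -1],
])

```text
time_s: 13.85
eef_pos: [0.5486, -0.2363, 0.1705]
eef_rot: [179.7, 0.2, 95.0]
force: [0.1, 0.2, 9.3]
gripper_width: 0.099
grasp_force: 60.4
```

```bash
python3 st.py
```

```text
{'time_s': 13.85, 'eef_pos': [0.549, -0.236, 0.171], 'eef_rot': [179.749, 0.186, 94.999], 'force': [0.137, 0.159, 9.256], 'moment': [-0.227, -0.04, -0.072], 'grasp_force': 60.449, 'gripper_width': 0.099, 'joint_positions': [-27.338, 21.325, 87.603, -0.024, 70.761, -32.329]}
tool F [ 0.12  0.19 -9.26] M [-0.02  -0.23   0.071]
```

Emit:
apply_moves([
  [[0, 0, -0.01], [0, 0, 0], -1],
  [[0, 0, -0.02], [0, 0, 0], -1],
  [[0, 0, -0.02], [0, 0, 0], -1],
])

```text
time_s: 14.22
eef_pos: [0.5486, -0.2363, 0.1705]
eef_rot: [179.8, 0.2, 97.4]
force: [0.1, -1.0, 9.3]
gripper_width: 0.096
grasp_force: 60.5
```

```bash
python3 st.py
```

```text
{'time_s': 14.225, 'eef_pos': [0.549, -0.236, 0.171], 'eef_rot': [179.755, 0.196, 97.402], 'force': [0.148, -0.96, 9.345], 'moment': [-0.222, -0.091, -0.049], 'grasp_force': 60.502, 'gripper_width': 0.096, 'joint_positions': [-27.335, 21.326, 87.603, -0.022, 70.759, -34.73]}
tool F [-1.    0.06 -9.34] M [-0.062 -0.232  0.049]
```

Emit:
apply_moves([
  [[0, 0, -0.01], [0, 0, 0], -1],
  [[0, 0, -0.02], [0, 0, 0], -1],
  [[0, 0, -0.02], [0, 0, 0], -1],
])

```text
time_s: 14.6
eef_pos: [0.5487, -0.2362, 0.1705]
eef_rot: [179.8, 0.2, 99.8]
force: [0.4, -0.4, 8.4]
gripper_width: 0.094
grasp_force: 60.4
```

```bash
python3 st.py
```

```text
{'time_s': 14.6, 'eef_pos': [0.549, -0.236, 0.171], 'eef_rot': [179.76, 0.202, 99.799], 'force': [0.396, -0.45, 8.401], 'moment': [-0.206, -0.081, 0.0], 'grasp_force': 60.45, 'gripper_width': 0.094, 'joint_positions': [-27.333, 21.325, 87.603, -0.017, 70.759, -37.128]}
tool F [-0.54  0.35 -8.4 ] M [-0.045 -0.217 -0.001]
```

Emit:
apply_moves([
  [[0, 0, 0], [0, 0, -0.015], -1],
  [[0, 0, 0], [0, 0, -0.03], -1],
  [[0, 0, 0], [0, 0, -0.045], -1],
  [[0, 0, 0], [0, 0, -0.05], -1],
  [[0, 0, 0], [0, 0, -0.05], -1],
])

```text
time_s: 15.22
eef_pos: [0.5473, -0.2354, 0.1782]
eef_rot: [179.9, 0.0, 99.7]
force: [2.7, -3.1, 3.4]
gripper_width: 0.091
grasp_force: 59.2
```

```bash
python3 st.py
```

```text
{'time_s': 15.225, 'eef_pos': [0.547, -0.235, 0.178], 'eef_rot': [179.949, 0.036, 99.727], 'force': [2.651, -3.131, 3.386], 'moment': [-0.371, -0.472, -0.035], 'grasp_force': 59.189, 'gripper_width': 0.091, 'joint_positions': [-27.335, 20.954, 86.998, 0.002, 71.986, -37.063]}
tool F [-3.54  2.09 -3.38] M [-0.402 -0.445  0.035]
```

Emit:
apply_moves([
  [[0, 0, 0], [0, 0, -0.01], -1],
  [[0, 0, 0], [0, 0, -0.02], -1],
  [[0, 0, 0], [0, 0, -0.02], -1],
])

```text
time_s: 15.6
eef_pos: [0.5465, -0.235, 0.1816]
eef_rot: [-180.0, -0.0, 99.7]
force: [3.2, -2.3, -0.6]
gripper_width: 0.098
grasp_force: 58.8
```

```bash
python3 st.py
```

```text
{'time_s': 15.6, 'eef_pos': [0.547, -0.235, 0.182], 'eef_rot': [-179.953, -0.039, 99.708], 'force': [3.214, -2.278, -0.577], 'moment': [-0.297, -0.433, 0.002], 'grasp_force': 58.753, 'gripper_width': 0.098, 'joint_positions': [-27.338, 20.784, 86.738, 0.003, 72.539, -37.046]}
tool F [-2.79  2.78  0.57] M [-0.377 -0.366 -0.002]
```

Emit:
apply_moves([
  [[0, 0, 0], [0, 0, -0.01], -1],
  [[0, 0, 0], [0, 0, -0.02], -1],
  [[0, 0, 0], [0, 0, -0.02], -1],
])

```text
time_s: 15.98
eef_pos: [0.546, -0.2347, 0.1859]
eef_rot: [-179.9, -0.1, 99.7]
force: [0.3, 0.1, -0.7]
gripper_width: 0.096
grasp_force: 59.3
```

```bash
python3 st.py
```

```text
{'time_s': 15.975, 'eef_pos': [0.546, -0.235, 0.186], 'eef_rot': [-179.916, -0.073, 99.711], 'force': [0.344, 0.135, -0.698], 'moment': [-0.14, -0.077, 0.022], 'grasp_force': 59.26, 'gripper_width': 0.096, 'joint_positions': [-27.335, 20.554, 86.426, 0.008, 73.131, -37.048]}
tool F [0.07 0.36 0.7 ] M [-0.052 -0.151 -0.022]
```

Emit:
apply_moves([
  [[0, 0, 0], [0, 0, -0.03], -1],
  [[0, 0, 0], [0, 0, -0.08], -1],
  [[0, 0, 0], [0, 0, -0.16], -1],
  [[0, 0, 0], [0, 0, -0.28], -1],
  [[0, 0, 0], [0, 0, -0.4], -1],
  [[0, 0, 0], [0, 0, -0.5], -1],
  [[0, 0, 0], [0, 0, -0.5], -1],
])

```text
time_s: 16.85
eef_pos: [0.5481, -0.2358, 0.2891]
eef_rot: [179.7, 0.2, 99.7]
force: [0.3, 0.3, -2.0]
gripper_width: 0.099
grasp_force: 59.2
```

```bash
python3 st.py; python3 - <<'E'
from h import *
s=robot.observe();c=camera("side");b=proj(c,[s["eef_pos"]])[0].astype(int);print(b)
x,y=max(b[0]-60,0),max(b[1]-40,0);cv2.imwrite("pics/held.png",cv2.resize(c["pixels"][y:y+100,x:x+120],(720,600),interpolation=cv2.INTER_CUBIC))
E
```

```text
{'time_s': 16.85, 'eef_pos': [0.548, -0.236, 0.289], 'eef_rot': [179.743, 0.188, 99.709], 'force': [0.293, 0.289, -1.975], 'moment': [-0.032, -0.015, -0.013], 'grasp_force': 59.189, 'gripper_width': 0.099, 'joint_positions': [-27.335, 16.605, 77.281, 0.005, 85.797, -37.045]}
tool F [0.24 0.33 1.98] M [-0.009 -0.034  0.013]
[290 133]
```

View pics/held.png

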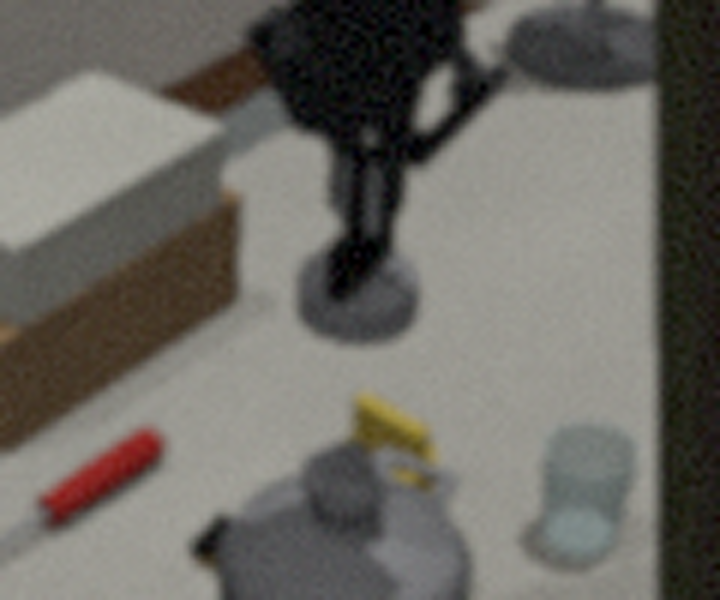

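Emit:
apply_moves([
  [[0, 0, 0], [0.08, 0.012, 0], -1],
  [[0, 0, 0], [0.24, 0.038, 0], -1],
  [[0, 0, 0], [0.44, 0.069, 0], -1],
  [[0, 0, 0], [0.64, 0.1, 0], -1],
  [[0, 0, 0], [0.84, 0.132, 0], -1],
  [[0, 0, 0], [1.0, 0.157, 0], -1],
])

```text
time_s: 17.65
eef_pos: [0.5426, -0.0299, 0.2848]
eef_rot: [-179.9, -0.1, 99.8]
force: [-0.1, -0.4, -0.6]
gripper_width: 0.093
grasp_force: 59.2
```

Emit:
apply_moves([
  [[0, 0, 0], [0.2, 0.031, 0], -1],
  [[0, 0, 0], [0.4, 0.063, 0], -1],
  [[0, 0, 0], [0.6, 0.094, 0], -1],
  [[0, 0, 0], [0.8, 0.126, 0], -1],
  [[0, 0, 0], [0.94, 0.148, 0], -1],
  [[0, 0, 0], [1.0, 0.157, 0], -1],
  [[0, 0, 0], [1.0, 0.157, 0], -1],
])

```text
time_s: 18.52
eef_pos: [0.5405, 0.1702, 0.2853]
eef_rot: [-179.9, 0.0, 99.8]
force: [-0.1, -0.7, -2.5]
gripper_width: 0.095
grasp_force: 59.2
```

```bash
python3 st.py
```

```text
{'time_s': 18.525, 'eef_pos': [0.54, 0.17, 0.285], 'eef_rot': [-179.906, 0.023, 99.802], 'force': [-0.088, -0.719, -2.484], 'moment': [-0.027, -0.042, -0.019], 'grasp_force': 59.194, 'gripper_width': 0.095, 'joint_positions': [13.223, 14.429, 80.917, -0.018, 84.75, 3.423]}
tool F [-0.69 -0.2   2.48] M [-0.037 -0.033  0.019]
```

Emit:
apply_moves([
  [[0, 0, 0], [0.07, 0.01, 0.05], -1],
  [[0, 0, 0], [0.14, 0.025, 0.2], -1],
  [[0, 0, 0], [0.14, 0.025, 0.38], -1],
  [[0, 0, 0], [0.14, 0.025, 0.56], -1],
  [[0, 0, 0], [0.14, 0.025, 0.74], -1],
  [[0, 0, 0], [0.14, 0.025, 0.88], -1],
  [[0, 0, 0], [0.14, 0.025, 0.97], -1],
  [[0, 0, 0], [0.14, 0.025, 1.0], -1],
])

```text
time_s: 19.52
eef_pos: [0.5403, 0.1974, 0.0841]
eef_rot: [-179.8, 0.0, 99.6]
force: [0.1, -0.5, -1.6]
gripper_width: 0.098
grasp_force: 59.2
```

Emit:
apply_moves([
  [[0, 0, 0], [0, 0, 0.06], -1],
  [[0, 0, 0], [0, 0, 0.12], -1],
  [[0, 0, 0], [0, 0, 0.16], -1],
  [[0, 0, 0], [0, 0, 0.18], -1],
  [[0, 0, 0], [0, 0, 0.18], -1],
])

```text
time_s: 20.15
eef_pos: [0.5414, 0.1982, 0.0498]
eef_rot: [-180.0, 0.0, 99.7]
force: [0.4, 0.3, -0.8]
gripper_width: 0.097
grasp_force: 59.2
```

```bash
python3 st.py;  python3 - <<'E'
from h import *
o=np.zeros((400,800,3),np.uint8)
for i,n in enumerate(("top","side")):
    c=camera(n);b=proj(c,[[.54,.2,.02]])[0].astype(int);x,y=b-50
    print(n,b,[(round(m["p"],2),np.round(m["position"])) for m in masks_of("tray",n)[:1]])
    o[:,i*400:i*400+400]=cv2.resize(c["pixels"][y:y+100,x:x+100],(400,400),interpolation=cv2.INTER_CUBIC)
cv2.imwrite("pics/tray.png",o)
E
```

```text
{'time_s': 20.15, 'eef_pos': [0.541, 0.198, 0.05], 'eef_rot': [-179.981, 0.001, 99.711], 'force': [0.445, 0.265, -0.806], 'moment': [-0.007, -0.007, -0.019], 'grasp_force': 59.195, 'gripper_width': 0.097, 'joint_positions': [15.905, 27.514, 97.869, 0.002, 54.636, 6.192]}
tool F [0.19 0.48 0.81] M [-0.006 -0.008  0.019]
top [161 201] [(0.65, array([178., 205.]))]
side [192 282] [(0.97, array([191., 295.]))]
```

View pics/tray.png

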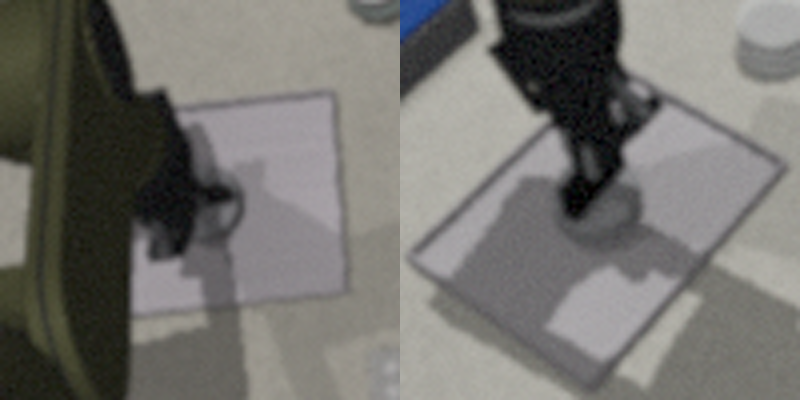

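Emit:
apply_moves([
  [[0, 0, 0], [0, 0, 0.01], -1],
  [[0, 0, 0], [0, 0, 0.02], -1],
  [[0, 0, 0], [0, 0, 0.03], -1],
  [[0, 0, 0], [0, 0, 0.03], -1],
])

```text
time_s: 20.85
eef_pos: [0.5412, 0.1981, 0.0437]
eef_rot: [-180.0, 0.0, 99.7]
force: [-0.3, 0.3, -2.0]
gripper_width: 0.096
grasp_force: 59.2
```

Emit:
apply_moves([
  [[0, 0, 0], [0, 0, 0.005], -1],
  [[0, 0, 0], [0, 0, 0.01], -1],
  [[0, 0, 0], [0, 0, 0.01], -1],
])

```text
time_s: 21.22
eef_pos: [0.5414, 0.1981, 0.0419]
eef_rot: [-180.0, 0.0, 99.7]
force: [-0.7, -0.0, -1.6]
gripper_width: 0.094
grasp_force: 59.2
```

```bash
python3 st.py
```

```text
{'time_s': 21.225, 'eef_pos': [0.541, 0.198, 0.042], 'eef_rot': [-179.99, 0.001, 99.709], 'force': [-0.651, -0.039, -1.61], 'moment': [-0.008, -0.021, -0.039], 'grasp_force': 59.193, 'gripper_width': 0.094, 'joint_positions': [15.9, 28.099, 98.296, 0.0, 53.616, 6.191]}
tool F [ 0.07 -0.65  1.61] M [-0.019 -0.012  0.039]
```

Emit:
apply_moves([
  [[0, 0, 0], [0, 0, 0.006], -1],
  [[0, 0, 0], [0, 0, 0.012], -1],
  [[0, 0, 0], [0, 0, 0.012], -1],
])

```text
time_s: 21.6
eef_pos: [0.5424, 0.1983, 0.0401]
eef_rot: [179.9, -0.0, 99.7]
force: [0.9, -0.6, 2.8]
gripper_width: 0.097
grasp_force: 59.9
```

```bash
python3 st.py
```

```text
{'time_s': 21.6, 'eef_pos': [0.542, 0.198, 0.04], 'eef_rot': [179.895, -0.003, 99.709], 'force': [0.932, -0.613, 2.817], 'moment': [-0.017, -0.134, 0.053], 'grasp_force': 59.882, 'gripper_width': 0.097, 'joint_positions': [15.895, 28.245, 98.362, -0.011, 53.288, 6.192]}
tool F [-0.76  0.82 -2.82] M [-0.129 -0.039 -0.054]
```

Emit:
apply_moves([
  [[0, 0, 0], [0, 0, 0], -1],
  [[0, 0, 0], [0, 0, 0], -0.7],
  [[0, 0, 0], [0, 0, 0], -0.4],
  [[0, 0, 0], [0, 0, 0], 0],
  [[0, 0, 0], [0, 0, 0], 0.4],
  [[0, 0, 0], [0, 0, 0], 0.6],
  [[0, 0, 0], [0, 0, 0], 0.6],
], force=20)

```text
time_s: 22.48
eef_pos: [0.5414, 0.1981, 0.0396]
eef_rot: [-180.0, -0.0, 99.7]
force: [-0.1, 0.7, 0.8]
gripper_width: 0.801
grasp_force: 0.0
```

```bash
python3 st.py
```

```text
{'time_s': 22.475, 'eef_pos': [0.541, 0.198, 0.04], 'eef_rot': [-179.992, -0.001, 99.707], 'force': [-0.134, 0.685, 0.828], 'moment': [-0.055, 0.027, 0.017], 'grasp_force': 0.0, 'gripper_width': 0.801, 'joint_positions': [15.901, 28.273, 98.42, 0.003, 53.314, 6.192]}
tool F [ 0.7  -0.02 -0.83] M [ 0.036 -0.05  -0.017]
```

Lift clear, then check.

Emit:
apply_moves([
  [[0, 0, 0], [0, 0, -0.06], 0.6],
  [[0, 0, 0], [0, 0, -0.2], 0.6],
  [[0, 0, 0], [0, 0, -0.4], 0.6],
  [[0, 0, 0], [0, 0, -0.6], 0.6],
  [[0, 0, 0], [0, 0, -0.8], 0.6],
  [[0, 0, 0], [0, 0, -0.95], 0.6],
  [[0, 0, 0], [-0.3, 0, -0.95], 0.6],
  [[0, 0, 0], [-0.6, 0, -0.95], 0.6],
  [[0, 0, 0], [-0.6, 0, -0.95], 0.6],
])

```text
time_s: 23.6
eef_pos: [0.5624, 0.0759, 0.2307]
eef_rot: [179.9, 0.1, 99.4]
force: [-0.2, 0.7, -0.0]
gripper_width: 0.802
grasp_force: 0.0
```

```bash
python3 st.py;  python3 - <<'E'
from h import *
o=np.zeros((400,800,3),np.uint8)
for i,n in enumerate(("top","side")):
    c=camera(n);b=proj(c,[[.54,.2,.02]])[0].astype(int);x,y=b-50
    print(n,b,[(round(m["p"],2),np.round(m["position"]),atz(c,m["position"],.03).round(3)) for m in masks_of("cap",n)[:5]])
    o[:,i*400:i*400+400]=cv2.resize(c["pixels"][y:y+100,x:x+100],(400,400),interpolation=cv2.INTER_CUBIC)
cv2.imwrite("pics/tray2.png",o)
E
```

```text
{'time_s': 23.6, 'eef_pos': [0.562, 0.076, 0.231], 'eef_rot': [179.92, 0.1, 99.414], 'force': [-0.185, 0.742, -0.025], 'moment': [0.01, 0.046, -0.04], 'grasp_force': 0.0, 'gripper_width': 0.802, 'joint_positions': [3.486, 16.355, 86.074, -0.093, 77.482, -5.907]}
tool F [ 0.76 -0.06  0.02] M [0.044 0.018 0.04 ]
top [161 201] [(0.79, array([348., 174.]), array([ 0.634, -0.401,  0.03 ])), (0.75, array([281., 259.]), array([ 0.362, -0.185,  0.03 ])), (0.6, array([321., 258.]), array([ 0.367, -0.309,  0.03 ])), (0.4, array([152., 202.]), array([0.536, 0.228, 0.03 ]))]
side [192 282] [(0.57, array([293., 165.]), array([ 0.647, -0.401,  0.03 ])), (0.57, array([284., 201.]), array([ 0.547, -0.219,  0.03 ])), (0.56, array([324., 233.]), array([ 0.364, -0.184,  0.03 ])), (0.47, array([343., 215.]), array([ 0.361, -0.29 ,  0.03 ]))]
```

View pics/tray2.png

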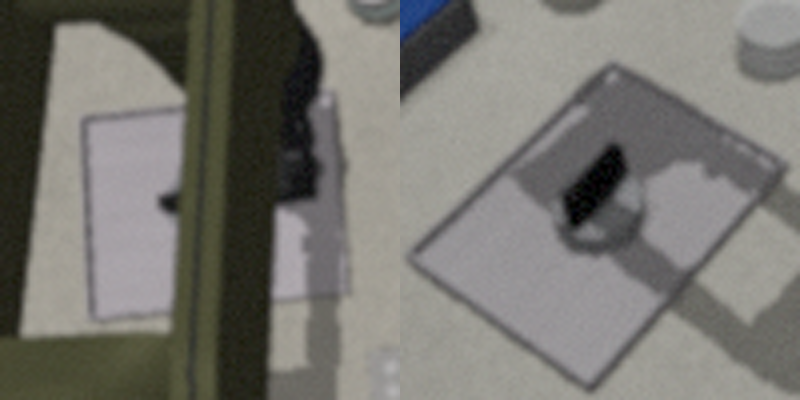

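The side view shows the cap standing upright near the tray's centre (crop pixel 600,210), with the bar up and the gripper clear of everything.

```bash
python3 -c "
from bench import close_job; print(close_job())"
```

```text
the job is handed in; nothing more can be done
None
```

The cap was turned to its first stop, pressed past it and lifted off. It now stands bar up near the middle of the tray floor with the gripper clear, and I handed the job in at about 24 s without getting a verdict back.

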